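# Change over the job carriers between the conveyor rail and the waiting lane

## Task

Change over the jobs at the goldsmith's bench: take every empty grey carrier off the conveyor rail and stand it upright in the wooden returns tray, and hang the three oldest cream jobs from the low front end of the sloped lane on the rail, oldest first, one to a bay, trays towards the far side, each hook lifted over the lip and let right down behind it. Load every new lilac job into the lane from behind, so that the last cream job stands first at the stop and the new ones close up behind it. Leave the loupe, the graver and the gift box where they are.

Things in the scene. Friction and masses are not known exactly. Their poses are not given: they have to be found in the camera images.
- rail: Conveyor rail, a channel along its y axis, 250 mm long, open at the top; blue drive box at its -y end. Its +x wall, 5 mm thick down to 38 mm above the bench, ends in a round bead 7 mm thick, top at z 130 mm: the anti-jump lip. Behind it (-x) the channel is 39 mm wide, 33 mm deep. Origin on the bench under the lip's middle; z up. Place and yaw vary.
- bay0 (a point): Middle of bay 0, on top of the lip (rail y -80 mm), axes as the rail. A bay, 75 mm long, lies between two orange dogs: fins 5 mm thick across the channel, top 5 mm below the lip's, at rail y -120, -40, 40, 120 mm. It takes one carrier.
- bay1 (a point): Middle of bay 1 (rail y 0), as bay0. A hung carrier is on the +x side of the lip, its axes along the rail's, hook bridge on the lip, tongue in the channel: its origin is at rail x 28 to 37 mm (32.5 is mid-play), z 73 mm; it may lean outwards by up to 0.16 rad.
- bay2 (a point): Middle of bay 2 (rail y 80 mm), as bay0. The tongue of a carrier clears the lip while the carrier's origin is above z 89 mm.
- lane: Sloped roller lane between side guides 25 mm high, 270 mm long, 58 mm wide inside. Origin: middle of the rolling surface; y runs up the slope (12 degrees), z square to the rollers. Orange stop 22 mm high, inner face at y -135 mm; open at the top end, y 135 mm. Very slick: a carrier set on it slides down against the next one or the stop. Place and yaw vary.
- tray: Low wooden returns tray on the bench, 115 mm (x) by 190 mm (y) outside, 16 mm high, walls and floor 5 mm thick. Origin: centre of its underside. Place and yaw vary.
- old1: Oldest job, first at the stop. Cream carrier with a brooch, about 140 g: tray 50 mm (x) by 48 mm (y), 28 mm high, back plate at x -25 to -20 mm up to z 62 mm, hook (see old2), grip (see old3). Origin: centre of its underside, z up, +x to the tray's front. Jobs stand in the lane side by side, axes along the lane's, 48 mm apart, hooks and grips above the guides.
- old2: Second oldest job, second from the stop, same as old1. Hook of every carrier: 30 mm wide (y), from the top of the back plate to -x: a bridge at z 57 to 62 mm, then a tongue at x -45 to -40 mm hanging down to z 41 mm. Its mouth, between back plate and tongue, is 15 mm wide and 16 mm deep.
- old3: Third oldest job, same as old1. Grip of every carrier: centred at x -22 mm, y 0; 12 mm thick (x), 28 mm wide (y), z 62 to 100 mm. Take it across x, the TCP at z 84 mm (the fingertips then just clear the bridge), in the lane with the tool square to the slope.
- old4: Last cream job, fourth from the stop, same as old1; it is to stay in the lane.
- new1: New job, a lilac carrier with a brooch, same as old1, standing on a grey mat (flat, its foot at z 0) between robot and lane, turned up to 0.4 rad. Two or three of the three are present.
- new2: New job, a lilac carrier with a brooch, same as old1, standing on a grey mat (flat, its foot at z 0) between robot and lane, turned up to 0.4 rad. Two or three of the three are present.
- new3: New job, a lilac carrier with a brooch, same as old1, standing on a grey mat (flat, its foot at z 0) between robot and lane, turned up to 0.4 rad. Two or three of the three are present.
- empty1: Empty grey carrier, same as old1, hanging on the rail in bay 0 at the start. One or both of the two are present.
- empty2: Empty grey carrier, same as old1, hanging on the rail in bay 2 at the start. One or both of the two are present.
- loupe: Bystander: black eye loupe, 38 mm across, 34 mm high, standing on the bench. Origin at its foot.
- graver: Bystander: graver with a wooden handle, 130 mm long, lying on the bench. Origin under the handle.
- giftbox: Bystander: closed cream gift box, 79 mm square, 44 mm high. Origin under its centre.
There are look-alikes about, which are no part of the job. Leave any green or orange look-alike of the new1 alone.

How it is judged:
By the outcome, as a careful person would: the job done as asked, in the order asked, and still so for the second after the job is handed in, with the robot touching nothing.
Of new1, new2, new3 only 2 to 3 are there at a start; the rules pass over those that are not, and their reading is None.
Of empty1, empty2 only 1 to 2 are there at a start; the rules pass over those that are not, and their reading is None.
At some moment in a run one of new1, new2, new3 may be knocked a few centimetres aside while the robot is not near it.
Once in a run the grip may slacken for a moment while it holds something.
It also fails if it takes over 200 s, if anything falls off the work surface, if the arm or the gripper's body presses on something with over 40 N, if the wrist force passes 120 N, or if a joint passes its speed limit or range.

## Robot

A 6-joint arm with a two-finger parallel gripper is mounted at the origin on the work surface. World frame = base frame: x ahead of the robot, y to its left, z up, the work surface at z = 0. Lengths are in m, angles in degrees, forces in N, time in s.
With the tool pointing down it reaches from about 0.25 to 0.725 m from the base axis. Payload 9.7 kg.
Tool frame: the origin (TCP) lies between the finger pads, 19 mm behind the fingertips; this is the grasp point; z points along the fingers, y is the line along which they close (so a half turn about z gives the same grasp; the last joint's range is limited). The gripper opens to 85 mm and grips with 20 to 120 N. Pads are 22 mm wide; open, the fingers measure 114 mm over their backs; the gripper's body (76 mm by 85 mm) begins 54 mm behind the grasp point. The pads swing forward as they close: fully open they stand 13 mm farther back than shut.
Start: joints at [0, 4.979, 10.078, 95.1, 0, 90], TCP at [0.55, -0, 0.25] pointing down, gripper open.
Joint ranges: [-179.16, 179.16], [-48.56, 103.87], [-65.8, 70.77], [-126.05, 130.52], [-82.76, 87.17], [-180, 180]. Speed limits (degrees/s): [127.2, 127.2, 147.25, 180, 180, 180].

## Interface

Orientations are given as a 3x3 rotation matrix whose columns are the frame's x, y, z axes.
In Python, from rig import env gives the robot as it stands. Calls block until the motion is done:
- env.goto(position, orientation): joint-space move of the TCP to a pose.
- env.line_to(position, feed=0.15, frame=None, threshold=None): straight line of the TCP; frame=None keeps the orientation; feed is the mean speed in m/s. With threshold (N) it stops when the force on the tool has changed by that much, and returns True; else False.
- env.movej(angles): joint-space move.
- env.grip(opening): finger opening in m; the grip force is fixed at half the most; returns when the fingers have stopped.
- env.pause(seconds).
- env.ik(position, orientation): joint angles nearest the present ones, or None.
- env.state(): the state.
- env.snapshot(name): name is "scene" or "side" or "wrist"; returns (picture, depth): 480x640x3 uint8, red, green, blue; 480x640 float32, m along the optical axis (not along the pixel's ray), 0 where there is no reading.
- env.get_calibration(name): a dict with "fx", "fy", "cx", "cy" (pixels), "R" (3x3) and "t" (3): a world point X has camera coordinates R X + t; the wrist camera has in their place "hand_eye" (4x4, takes a point from camera to tool coordinates, whose origin is the TCP and whose axes are the flange's). Camera axes: x right, y down, z forward; pixel columns grow to the right and rows downward; lengths in m; the calibration is good to about 2 mm. A picture is of the moment at which its call begins: read the wrist's pose just before it. get_calibration takes no time and is no camera call.
A pose or a line that the arm cannot do raises env.IKError and nothing moves.
- env.job_done(): hands the job in; it is judged then, once.
The state is a dict: "time": time; "qpos": joint angles; "joint_vel": joint speeds; "joint_efforts": joint torques, N m; "position": TCP position; "tcp_rot": TCP orientation; "contact_force": force on the tool from outside, world axes, zero at the start; "wrist_torque": the same for the moment, N m; "width": finger opening in m; "gripper_force": force on a finger pad.
Only numpy, scipy, OpenCV 4.12 (cv2) and the standard library are available. Lean on these libraries where they do the work, as an engineer would, in place of code of your own. Each camera call takes 0.05 s, during which the arm holds its last target. There are 200 camera calls.

## Working session

There is one attempt and no reset: what is moved stays moved. The work goes in short steps, each a Python script; the robot and the scene stay as the last script left them, time stands still between calls to the robot, and variables do not carry over. Pictures are saved under pics/ and viewed, at most 14 in all, crops included, and the job is handed in when it is done.

```bash
ls; mkdir -p pics
cat > h.py <<'E'
import numpy as np, cv2
from rig import env
def shot(n,f):
    p,d=env.snapshot(n); cv2.imwrite(f'pics/{f}.png',p[:,:,::-1]); np.savez(f'pics/{f}.npz',p=p,d=d); return p,d
def cloud(n,d):
    c=env.get_calibration(n); v,u=np.mgrid[0:480,0:640]
    P=np.stack([(u-c['cx'])/c['fx']*d,(v-c['cy'])/c['fy']*d,d],-1)
    if 'R' in c: W=(P-c['t'])@np.array(c['R'])
    else:
        s=env.state(); H=np.array(c['hand_eye']); W=(P@H[:3,:3].T+H[:3,3])@np.array(s['tcp_rot']).T+s['position']
    W[d<=0]=np.nan
    return W
E
python3 - <<'E'
from h import *
for n in ['scene','side']:
    p,d=shot(n,n+'0'); c=env.get_calibration(n); R=np.array(c['R']); print(n,c['fx'],-R.T@c['t'],R[2].round(2),(d>0).mean())
print(env.state()['tcp_rot'],env.get_calibration('wrist'))
E
```

```text
pics
scene 537.1965485906954 [ 1.51371518 -0.34002367  0.77157548] [-0.79  0.31 -0.54] 0.9955045572916666
side 482.19898707040284 [ 0.22921496 -0.76660769  0.63258021] [ 0.29  0.79 -0.54] 0.9958333333333333
[[-2.12440750e-05  9.99999268e-01 -1.20993315e-03]
 [ 1.00000000e+00  2.12478923e-05  3.14211828e-06]
 [ 3.16782451e-06 -1.20993308e-03 -9.99999268e-01]] {'fx': 391.517969318389, 'fy': 391.517969318389, 'cx': 317.687897486336, 'cy': 240.34367063081407, 'hand_eye': array([[-1.66032074e-04, -9.52695426e-01, -3.03926631e-01,
         7.96759638e-02],
       [ 9.99999687e-01, -3.93359021e-04,  6.86742444e-04,
        -3.21348287e-04],
       [-7.73808667e-04, -3.03926422e-01,  9.52695193e-01,
        -1.23096504e-01],
       [ 0.00000000e+00,  0.00000000e+00,  0.00000000e+00,
         1.00000000e+00]])}
```

View pics/scene0.png

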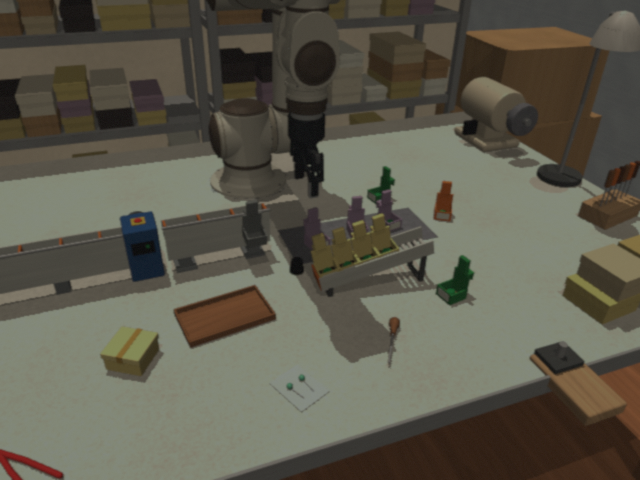

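View pics/side0.png

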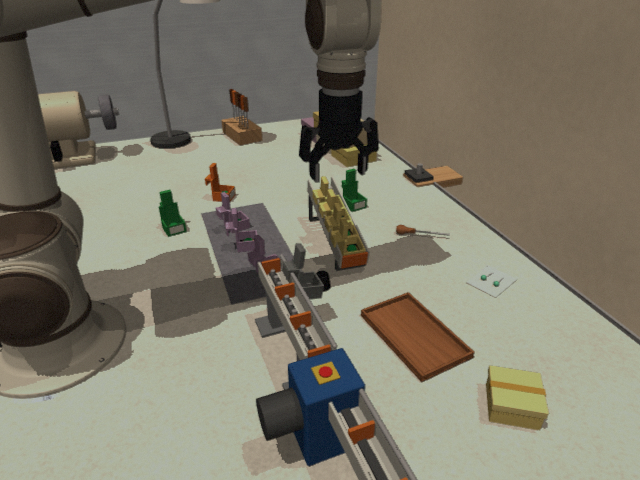

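The scene view shows the rail with its drive box at (142,245) and one grey empty in bay 2 at (254,230). The loupe is at (296,266), the tray at (225,313) and the gift box at (130,350). Four creams stand in the lane at (320–382,245), with the front (stop) at the left. Lilacs are at (313,228), (356,212) and (386,206). The look-alikes are green at (384,185) and (458,282), and orange at (445,200). The rail section left of the drive box is outside the job.

```bash
cat >> h.py <<'E'
def masks(p):
    h=cv2.cvtColor(p,cv2.COLOR_RGB2HSV).astype(int); H,S,V=h[...,0],h[...,1],h[...,2]
    return dict(lilac=(H>132)&(H<172)&(S>35)&(V>50),cream=(H>18)&(H<32)&(S>80)&(V>60),orange=(H>4)&(H<13)&(S>190)&(V>120),
      wood=(H>3)&(H<15)&(S>100)&(S<200)&(V>50),blue=(H>105)&(H<125)&(S>140),green=(H>45)&(H<80)&(S>120))
def comps(p,W,minpx=25,zmin=0.005):
    for k,m in masks(p).items():
        m=m&(np.nan_to_num(W[...,2],nan=-1)>zmin)&(np.nan_to_num(W[...,0],nan=9)<.95)&(np.nan_to_num(W[...,0],nan=9)>.15)
        n,l,s,c=cv2.connectedComponentsWithStats(m.astype(np.uint8),connectivity=4)
        for i in range(1,n):
            if s[i,4]<minpx: continue
            Q=W[l==i]; print(k,c[i].round(),s[i,4],'min',np.nanpercentile(Q,3,axis=0).round(3),'max',np.nanpercentile(Q,97,axis=0).round(3))
E
python3 - <<'E'
from h import *
for n in ['scene','side']:
    z=np.load(f'pics/{n}0.npz'); print(n); comps(z['p'],cloud(n,z['d']))
p,d=shot('wrist','wr0'); W=cloud('wrist',d); np.save('pics/wr0W.npy',W); print('wrist'); comps(p,W,60)
E
```

```text
scene
lilac [387. 206.] 286 min [0.366 0.275 0.014] max [0.411 0.319 0.098]
lilac [355. 211.] 304 min [0.375 0.176 0.022] max [0.401 0.22  0.097]
lilac [312. 224.] 296 min [0.398 0.051 0.022] max [0.414 0.089 0.097]
cream [352. 245.] 2649 min [0.572 0.013 0.048] max [0.627 0.192 0.152]
cream [138. 222.] 58 min [ 0.375 -0.363  0.133] max [ 0.408 -0.335  0.139]
cream [631. 245.] 299 min [0.783 0.669 0.098] max [0.841 0.742 0.11 ]
cream [602. 297.] 1979 min [0.809 0.539 0.007] max [0.913 0.641 0.095]
cream [127. 356.] 875 min [ 0.659 -0.449  0.007] max [ 0.737 -0.362  0.046]
wood [630. 170.] 120 min [0.539 0.938 0.114] max [0.557 0.982 0.158]
wood [614. 176.] 128 min [0.554 0.867 0.113] max [0.57  0.91  0.159]
wood [444. 199.] 428 min [0.369 0.439 0.009] max [0.426 0.496 0.097]
wood [ 60. 241.] 25 min [ 0.387 -0.515  0.114] max [ 0.418 -0.511  0.127]
wood [ 19. 248.] 26 min [ 0.39  -0.598  0.114] max [ 0.42  -0.591  0.127]
wood [316. 275.] 70 min [0.568 0.004 0.025] max [0.624 0.012 0.052]
wood [224. 316.] 1166 min [ 0.559 -0.301  0.005] max [ 0.688 -0.115  0.017]
wood [225. 317.] 31 mi
[... 3343 characters left out ...]
] 10879 min [0.555 0.015 0.045] max [0.626 0.145 0.151]
wood [587.  66.] 1313 min [0.758 0.104 0.012] max [0.797 0.133 0.024]
wood [388. 204.] 119 min [0.59  0.007 0.047] max [0.624 0.012 0.052]
wood [105. 303.] 934 min [ 0.379 -0.054  0.098] max [ 0.411 -0.048  0.125]
wood [384. 350.] 2158 min [ 0.555 -0.263  0.005] max [ 0.682 -0.105  0.017]
wood [418. 449.] 134 min [ 0.652 -0.294  0.006] max [ 0.679 -0.284  0.02 ]
green [402.  36.] 717 min [0.601 0.122 0.068] max [0.616 0.142 0.074]
green [389. 107.] 641 min [0.595 0.076 0.058] max [0.612 0.095 0.064]
green [178. 116.] 516 min [0.419 0.07  0.012] max [0.437 0.088 0.019]
green [378. 168.] 533 min [0.589 0.03  0.048] max [0.608 0.048 0.054]
```

View pics/wr0.png

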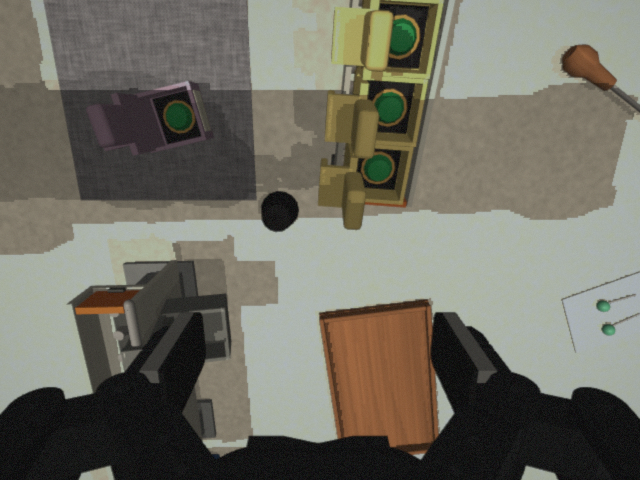

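The wrist view shows one lilac at (150,120), three of the creams at (360,50–190), the loupe at (280,210), the tray at (380,370) and the empty on the rail at (180,320). Next I'll take two higher wrist views and fit the rail, lane, tray and carriers.

```bash
cat >> h.py <<'E'
def Rz(a): c,s=np.cos(a),np.sin(a); return np.array([[c,-s,0],[s,c,0],[0,0,1.]])
def Rx(a): c,s=np.cos(a),np.sin(a); return np.array([[1,0,0],[0,c,-s],[0,s,c]])
def tool(C): return np.stack([C[:,1],C[:,0],-C[:,2]],1)   # tool for a carrier frame C
def look(x,y,z,f,yaw=0):
    env.goto([x,y,z],tool(Rz(yaw))); p,d=shot('wrist',f); W=cloud('wrist',d); np.save(f'pics/{f}W.npy',W); return p,W
def sel(W,x,y,z):
    return (W[...,0]>x[0])&(W[...,0]<x[1])&(W[...,1]>y[0])&(W[...,1]<y[1])&(W[...,2]>z[0])&(W[...,2]<z[1])
def rect(Q):  # minAreaRect in mm
    r=cv2.minAreaRect((Q[:,:2]*1000).astype(np.float32)); return np.round(r[0],1),np.round(r[1],1),round(r[2],2)
E
python3 - <<'E'
from h import *
p,W=look(.45,-.10,.33,'wrail')
# cross-profile of the rail at bay 1
for y0 in (-.27,-.19,-.11):
    m=sel(W,(.34,.50),(y0-.003,y0+.003),(.0,.2)); Q=W[m]; Q=Q[np.argsort(Q[:,0])]
    k=(Q[:,0]*500).astype(int); print(y0,[(i*2,int(1000*np.median(Q[k==i,2]))) for i in np.unique(k)])
m=sel(W,(.40,.45),(-.30,-.04),(.127,.133)); Q=W[m]; print('lip',cv2.fitLine(Q[:,:2].astype(np.float32),2,0,.001,.001).ravel(),len(Q),Q[:,2].max())
mk=masks(p)
m=mk['wood']&sel(W,(.5,.75),(-.35,-.05),(.013,.02)); print('tray rim',rect(W[m]))
p2,W2=look(.50,.2,.33,'wlane')
comps(p2,W2,60); m=masks(p2)
for nm,a in (('lilac',sel(W2,(.3,.5),(0,.4),(.093,.106))),('cream',0)):
    if nm=='lilac':
        mm=(a).astype(np.uint8); n,l,s,c=cv2.connectedComponentsWithStats(mm,connectivity=4)
        for i in range(1,n):
            if s[i,4]>60: print('lil grip',c[i].round(),s[i,4],rect(W2[l==i]),W2[l==i][:,2].mean())
E
```

```text
-0.27 [(np.int64(376), 122), (np.int64(378), 122), (np.int64(380), 109), (np.int64(382), 95), (np.int64(384), 95), (np.int64(386), 95), (np.int64(388), 95), (np.int64(390), 95), (np.int64(392), 95), (np.int64(394), 99), (np.int64(396), 98), (np.int64(398), 100), (np.int64(400), 100), (np.int64(402), 100), (np.int64(404), 99), (np.int64(406), 97), (np.int64(408), 95), (np.int64(410), 95), (np.int64(412), 95), (np.int64(414), 95), (np.int64(418), 125), (np.int64(420), 126), (np.int64(422), 128), (np.int64(424), 90), (np.int64(426), 4), (np.int64(436), 0), (np.int64(438), 0), (np.int64(462), 0), (np.int64(476), 0), (np.int64(480), 0), (np.int64(484), 0), (np.int64(488), 0)]
-0.19 [(np.int64(344), 1), (np.int64(374), 122), (np.int64(376), 122), (np.int64(378), 111), (np.int64(380), 95), (np.int64(382), 95), (np.int64(384), 95), (np.int64(386), 95), (np.int64(388), 95), (np.int64(390), 95), (np.int64(392), 99), (np.int64(394), 99), (np.int64(396), 99), (np.int64(398), 100), (np.int64(400), 99), (np.int64(402), 99), (np.int64(404), 96), (np.int64(406), 95), (np.int64(408), 96), (np.int64(4
[... 2591 characters left out ...]
0. 55.] 395 min [0.239 0.328 0.012] max [0.256 0.347 0.019]
green [222.  93.] 350 min [0.391 0.291 0.013] max [0.409 0.31  0.019]
green [525. 102.] 347 min [0.711 0.283 0.014] max [0.728 0.301 0.02 ]
green [232. 187.] 285 min [0.395 0.193 0.013] max [0.413 0.212 0.019]
green [429. 221.] 322 min [0.601 0.171 0.079] max [0.617 0.188 0.084]
green [259. 286.] 216 min [0.419 0.072 0.012] max [0.437 0.089 0.019]
lil grip [171.  95.] 512 (array([374.6, 295.4]), array([12.7, 27.9]), 12.88) 0.09851623932546336
lil grip [187. 198.] 404 (array([378.8, 206.1]), array([28.1, 12.4]), 80.72) 0.09836063624700901
lil grip [223. 325.] 313 (array([402.9,  73.7]), array([12.1, 27.8]), 14.55) 0.09811042321277139
```

View pics/wlane.png

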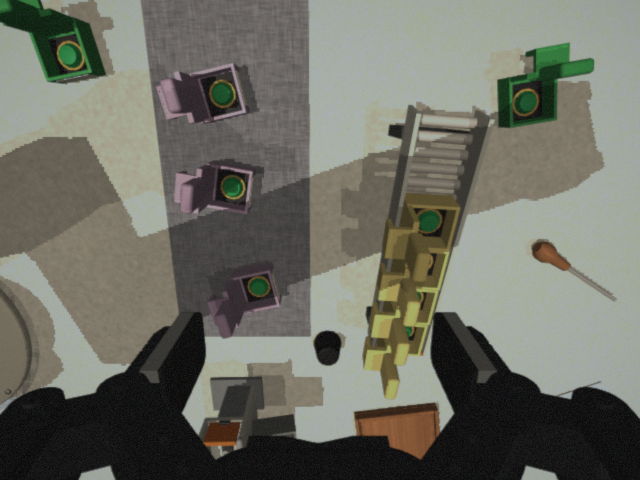

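The wrist view shows three lilacs with their grips at (171,95), (187,198) and (223,325). The lane's open top end is at (450,110), and the creams run down from (430,220) to the stop near (395,380). The green look-alikes at (70,55) and (545,80) stay out of it. I'll fit the lane and rail frames from the clouds I already have.

Run:
```python
from h import *
fr={n:(cv2.imread(f'pics/{n}.png')[:,:,::-1],np.load(f'pics/{n}W.npy')) for n in('wr0','wlane','wrail')}
def fit(Q): vx,vy,x,y=cv2.fitLine(Q[:,:2].astype(np.float32),2,0,.001,.001).ravel(); return np.degrees(np.arctan(-vx/vy)).round(2), (x+vx/vy*(-.1726-y)).round(4)
for n in('wr0','wrail'):
    W=fr[n][1]
    for z in((.119,.1245,.365,.386),(.1275,.132,.41,.43)):
        Q=W[sel(W,z[2:],(-.29,-.15),z[:2])]
        if len(Q)>20: print(n,'rail line yaw,x@mid',fit(Q),len(Q), (np.ptp(Q[:,0])*1e3).round(1))
for n in('scene','side'):
    W=cloud(n,np.load(f'pics/{n}0.npz')['d']); Q=W[sel(W,(.405,.435),(-.29,-.15),(.1275,.133))]; 
    if len(Q)>20: print(n,'lip',fit(Q),len(Q))
    Q=W[sel(W,(.365,.386),(-.29,-.15),(.119,.1245))]; 
    if len(Q)>20: print(n,'backwall',fit(Q),len(Q))
# dogs
W=fr['wrail'][1]; m=masks(fr['wrail'][0]); Q=W[(m['orange']|m['wood'])&sel(W,(.36,.43),(-.32,-.02),(.1225,.128))]
for y in(-.293,-.213,-.133,-.051):
    q=Q[abs(Q[:,1]-y)<.01]; print('dog',y,len(q),len(q)and (q.mean(0).round(4), q.min(0).round(4),q.max(0).round(4)))
# empty grip
Q=W[sel(W,(.40,.46),(-.14,-.04),(.160,.18))]; print('empty grip',rect(Q),Q[:,2].max(),Q.mean(0).round(4))
# lane
C=[];G=[]
for n in('wr0','wlane'):
    p,W=fr[n]; m=masks(p)['cream']&sel(W,(.52,.66),(-.02,.24),(.03,.18)); C.append(W[m])
    G.append(W[sel(W,(.53,.70),(-.03,.32),(.02,.14))&~masks(p)['cream']])
C=np.vstack(C);G=np.vstack(G)
yaw=-.1
for k in range(6):
    L=Rz(yaw)@Rx(np.radians(12)); q=C@L; top=np.percentile(q[:,2],99.7); t=q[(q[:,2]>top-.003)]
    vx,vy,_,_=cv2.fitLine(t[:,:2].astype(np.float32),2,0,.001,.001).ravel(); yaw-=np.arctan(vx/vy)*.7
q=C@L; print('lane yaw',yaw,'top',top)
t=q[q[:,2]>top-.003]; h,e=np.histogram(t[:,1],bins=np.arange(t[:,1].min(),t[:,1].max()+.004,.004)); print(h)
print('grip tops y',e[:-1][h>0].round(3),'x',np.percentile(t[:,0],[2,50,98]).round(4), t[:,1].min().round(4),t[:,1].max().round(4))
g=G@L; zs=g[:,2]-(top-.1)
g=g[(zs>.018)&(zs<.028)]; h,e=np.histogram(g[:,0],bins=np.arange(.5,.75,.002)); print('guides x',[(round(a,3),int(b)) for a,b in zip(e,h) if b>60], np.percentile(g[:,1],[1,99]))
print('grip plane check: tops z-lane per third',[np.percentile(t[abs(t[:,1]-y)<.012][:,2],90).round(4) for y in np.linspace(t[:,1].min()+.014,t[:,1].max()-.014,4)])
```

```text
wr0 rail line yaw,x@mid (np.float32(1.81), np.float32(0.3768)) 69 5.2
wrail rail line yaw,x@mid (np.float32(1.56), np.float32(0.3773)) 680 11.6
wrail rail line yaw,x@mid (np.float32(1.45), np.float32(0.4209)) 602 8.9
scene lip (np.float32(1.22), np.float32(0.4235)) 95
scene backwall (np.float32(1.13), np.float32(0.3787)) 131
side lip (np.float32(1.53), np.float32(0.4201)) 256
side backwall (np.float32(1.29), np.float32(0.3766)) 168
dog -0.293 159 (array([ 0.4013, -0.2904,  0.1235]), array([ 0.3848, -0.2939,  0.1225]), array([ 0.4183, -0.2872,  0.1257]))
dog -0.213 172 (array([ 0.3992, -0.2105,  0.1236]), array([ 0.3823, -0.2136,  0.1225]), array([ 0.4155, -0.2072,  0.1251]))
dog -0.133 53 (array([ 0.4011, -0.1307,  0.1235]), array([ 0.3806, -0.1331,  0.1225]), array([ 0.4142, -0.128 ,  0.1246]))
dog -0.051 224 (array([ 0.3954, -0.051 ,  0.1238]), array([ 0.3779, -0.0534,  0.1225]), array([ 0.4119, -0.0483,  0.1259]))
empty grip (array([439.7, -91.4]), array([12.9, 28.1]), 1.19) 0.17073442067726816 [ 0.4399 -0.0903  0.1676]
lane yaw -0.07474226 top 0.11690254866934327
[ 84 113 112 114
[... 235 characters left out ...]
134 0.138
 0.142 0.146 0.15  0.17  0.174 0.178 0.182 0.186 0.19  0.194 0.198 0.218
 0.222 0.226 0.23  0.234 0.238 0.242 0.246] x [0.564  0.5696 0.5756] 0.0781 0.2482
guides x [(np.float64(0.558), 453), (np.float64(0.56), 489), (np.float64(0.562), 273), (np.float64(0.59), 61), (np.float64(0.592), 67), (np.float64(0.594), 90), (np.float64(0.596), 73), (np.float64(0.598), 67), (np.float64(0.6), 71), (np.float64(0.612), 73), (np.float64(0.614), 301), (np.float64(0.616), 320), (np.float64(0.62), 1511), (np.float64(0.622), 1025), (np.float64(0.624), 564)] [0.06295478 0.33672333]
grip plane check: tops z-lane per third [np.float64(0.1163), np.float64(0.1164), np.float64(0.1162), np.float64(0.1165)]
```

The numbers agree with the given sizes: cream pitch 48 mm, tray 115 x 190 mm, lip top 130 mm and lane centre on the carriers. Starting with the empty in bay 2.

```bash
cat >> h.py <<'E'
UP=.30
RAIL=Rz(np.radians(1.45)); RO=np.array([.4205,-.1715,0])
LANE=Rz(-.0747)@Rx(np.radians(12)); LX,LZ,LS=.592,.0175,.0672   # in LANE-rotated coords: centre x, surface z, stop face y
def lanep(y,z=0,x=0): return LANE@np.array([LX+x,LS+y,LZ+z])     # y from the stop face
TRAY=Rz(np.radians(8.25)); TO=np.array([.6195,-.205,.005])
tcp=lambda C,o: np.array(o)+C@np.array([-.022,0,.084])
def say(s): st=env.state(); print(s,'t%.1f'%st['time'],'tcp',np.round(st['position'],4),'w%.4f'%st['width'],'f',np.round(st['contact_force'],1),'g%.0f'%st['gripper_force'])
def pick(C,o,first=None,op=.04):
    P=tcp(C,o); A=P.copy(); A[2]=UP
    env.grip(op); env.goto(A,tool(C)); env.line_to(P+C@[0,0,.05],.3); env.line_to(P,.08); env.grip(0); say('gripped')
    if env.state()['width']<.008: raise SystemExit('no grip')
    if first is None: env.line_to(P+C@[0,0,.05],.12)
    else:
        for q,v in first: env.line_to(P+C@np.array(q),v)
    A=env.state()['position'].copy(); A[2]=UP; env.line_to(A,.3); say('up')
def place(C,o,dz=.045,thr=5,op=.04,over=.004,early=.007,out=.05):
    P=tcp(C,o); A=P.copy(); A[2]=UP
    env.goto(A,tool(C)); say('above')
    if env.state()['width']<.008: raise SystemExit('lost')
    env.line_to(P+C@[0,0,dz],.25); env.pause(.2)
    hit=env.line_to(P-C@[0,0,over],.03,threshold=thr); say(f'down hit={hit} off={np.round(C.T@(env.state()["position"]-P),4)}')
    if (C.T@(env.state()['position']-P))[2]>early: raise SystemExit('early contact - not released')
    env.grip(op); env.line_to(env.state()['position']+C@[0,0,out],.2)
    A=env.state()['position'].copy(); A[2]=UP; env.line_to(A,.35); say('clear')
E
python3 - <<'E'
from h import *
o=RO+RAIL@[.036,.080,.073]
pick(RAIL,o); place(TRAY,TO)
E
```

```text
gripped t5.4 tcp [ 0.4331 -0.0913  0.1578] w0.0111 f [3.1 0.8 5.9] g60
up t6.4 tcp [ 0.4325 -0.0912  0.2996] w0.0109 f [ 0.2 -0.6 -1.6] g59
above t7.2 tcp [ 0.597  -0.2077  0.2991] w0.0115 f [ 0.2 -0.  -1.4] g59
down hit=True off=[ 0.     -0.      0.0009] t9.5 tcp [ 0.5978 -0.2082  0.0899] w0.0109 f [ 0.9 -0.8  4.8] g60
clear t11.0 tcp [ 0.5976 -0.2081  0.2993] w0.0402 f [-0.5  0.1 -0.6] g0
```

Run:
```python
from h import *
pick(LANE,lanep(.024),first=[((0,0,.027),.15),((0,-.05,.07),.2)])
place(RAIL,RO+RAIL@[.0325,-.080,.073])
shot('scene','s1'); W=cloud('side',shot('side','s1b')[1])
p=cv2.imread('pics/s1.png'); q=cv2.imread('pics/s1b.png'); cv2.imwrite('pics/v1.png',np.hstack([cv2.resize(p[180:330,130:450],(400,188)),cv2.resize(q[180:420,200:480],(400,343))[:188] if 0 else cv2.resize(q[180:330,200:520],(400,188))]))
```

```text
gripped t13.8 tcp [0.5738 0.0253 0.1188] w0.0111 f [-0.3 -0.4  3.5] g59
up t15.2 tcp [ 0.5689 -0.0374  0.2994] w0.0112 f [ 0.8  0.5 -2.5] g59
above t16.2 tcp [ 0.4334 -0.2506  0.2993] w0.0112 f [-0.1 -0.  -1.7] g59
down hit=True off=[0.     0.     0.0012] t18.3 tcp [ 0.433  -0.2512  0.1582] w0.0110 f [-1.1  1.6  5.9] g60
clear t19.5 tcp [ 0.4333 -0.2514  0.3003] w0.0397 f [-0.  -0.1 -0.7] g0
```

View pics/v1.png

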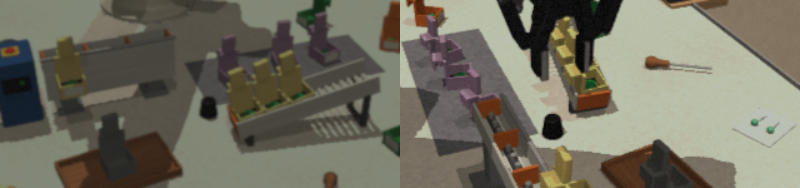

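The left half shows old1 hanging in bay 0 at (68,70), the empty upright in the tray at (115,150), and three creams closed up at the stop at (240,95). Next are old2 into bay 1 and old3 into bay 2.

Run:
```python
from h import *
for y in (0,.080):
    pick(LANE,lanep(.024),first=[((0,0,.027),.15),((0,-.05,.07),.2)])
    place(RAIL,RO+RAIL@[.0325,y,.073])
p,W=look(.50,.2,.33,'wl2')
a=sel(W,(.28,.53),(-.02,.42),(.093,.106)); n,l,s,c=cv2.connectedComponentsWithStats(a.astype(np.uint8),connectivity=4)
for i in range(1,n):
    if s[i,4]>60: print('lil grip',c[i].round(),s[i,4],rect(W[l==i]),p[l==i].mean(0).round())
q=(W-0)[masks(p)['cream']&sel(W,(.52,.66),(-.02,.24),(.03,.18))]@LANE; t=q[q[:,2]>.112]; print('old4 grip lane',(t.mean(0)-[LX,LS,LZ]).round(4))
```

```text
gripped t22.7 tcp [0.5738 0.0252 0.1188] w0.0116 f [-0.2 -1.2  2.8] g59
up t24.1 tcp [ 0.5688 -0.0374  0.2994] w0.0116 f [ 0.4 -0.2 -2.7] g59
above t24.9 tcp [ 0.4315 -0.1708  0.2992] w0.0110 f [ 0.5  0.3 -1.6] g59
down hit=True off=[-0.      0.      0.0012] t26.9 tcp [ 0.431  -0.1712  0.1582] w0.0111 f [ 2.  -0.1  5.2] g59
clear t28.1 tcp [ 0.4312 -0.1713  0.3003] w0.0401 f [-0.7  0.1 -0.4] g0
gripped t31.0 tcp [0.5738 0.0252 0.1189] w0.0113 f [ 0.4 -1.8  3.8] g59
up t32.4 tcp [ 0.5689 -0.0373  0.2995] w0.0112 f [ 0.7 -0.6 -1.6] g58
above t33.0 tcp [ 0.4287 -0.0909  0.299 ] w0.0111 f [ 0.5  0.1 -1.4] g58
down hit=True off=[-0.      0.      0.0013] t35.1 tcp [ 0.4289 -0.0912  0.1583] w0.0111 f [-0.8 -0.9  5.5] g59
clear t36.3 tcp [ 0.4292 -0.0913  0.3002] w0.0399 f [ 0.3  0.1 -0.7] g0
lil grip [171.  95.] 520 (array([374.7, 295.4]), array([12.8, 28.3]), 15.21) [132. 109. 119.]
lil grip [187. 197.] 408 (array([378.8, 206.2]), array([28.2, 12.5]), 79.9) [130. 108. 117.]
lil grip [208. 297.] 328 (array([389.8, 105.4]), array([28. , 12.5]), 85.49) [90. 74. 82.]
old4 grip lane [-0.0217  0.1249  0.0975]
```

View pics/wl2.png

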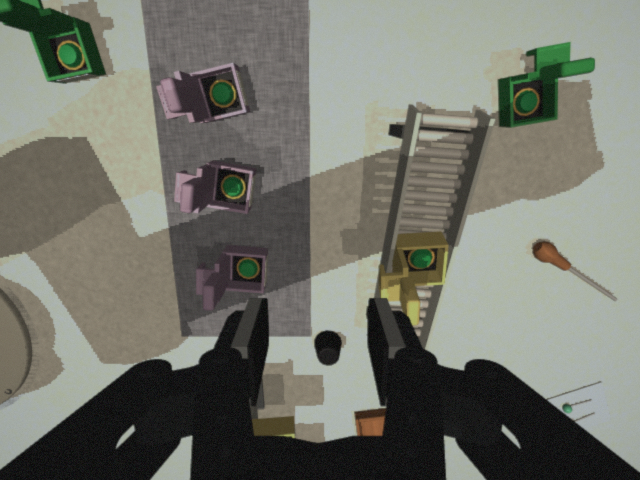

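Two findings. The third lilac has been knocked and is now at (208,297), re-measured. The last cream has not run down to the stop: its grip is at about (405,310), 125 mm up from the stop. I'll take a closer look at it.

Run:
```python
from h import *
W=np.load('pics/wl2W.npy'); p=cv2.imread('pics/wl2.png')[:,:,::-1]
m=masks(p)['cream']&sel(W,(.52,.66),(-.02,.24),(.03,.2)); q=W[m]@LANE-[LX,LS,LZ]; t=q[q[:,2]>.0945]; print(rect(t),q.min(0).round(3),q.max(0).round(3))
p,W=look(.52,.12,.33,'wl3')
q=W[masks(p)['cream']&sel(W,(.52,.66),(-.02,.24),(.03,.2))]@LANE-[LX,LS,LZ]; t=q[q[:,2]>.0945]; print(rect(t),q.min(0).round(3),q.max(0).round(3))
a=shot('side','s3')[0];b=shot('scene','s4')[0]
cv2.imwrite('pics/v3.png',np.hstack([cv2.resize(a[150:290,270:410],(400,400)),cv2.resize(b[190:310,280:450],(400,400))])[:,:,::-1]); say('')
```

```text
(array([-21.3, 121.2]), array([12. , 28.6]), 11.08) [-0.046  0.024 -0.007] [0.03  0.152 0.1  ]
(array([-21.6, 123.1]), array([11.5, 25.9]), 8.94) [-0.046  0.101 -0.005] [0.029 0.153 0.1  ]
 t38.1 tcp [0.5199 0.12   0.3301] w0.0399 f [-0.9  0.1 -0.3] g0
```

View pics/v3.png

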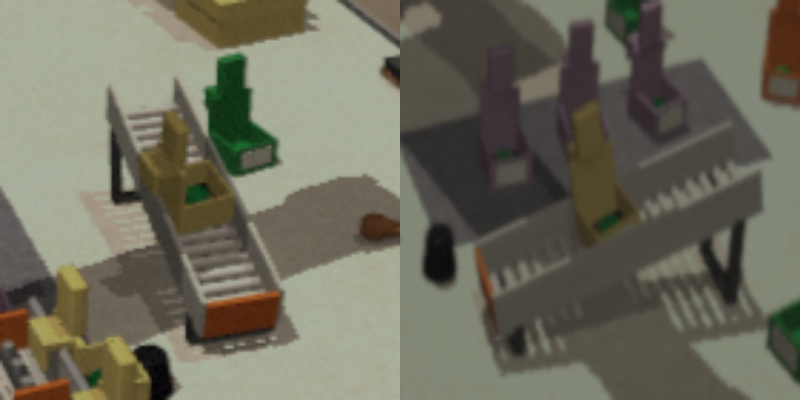

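The last cream is askew, about 9°, and wedged between the guides at mid-lane. I'll grip it at that angle, ease it straight inside the lane, run it down to the stop and release it there.

Run:
```python
from h import *
C=LANE@Rz(np.radians(9.5)); o=lanep(.1265)
P=tcp(C,o); env.goto(P+C@[0,0,.1],tool(C)); env.line_to(P,.12); env.grip(0); say('grip')
env.line_to(P+LANE@[0,0,.004],.05); say('lift')
Q=tcp(LANE,lanep(.1265,.004)); env.line_to(Q,.02,frame=tool(LANE)); say('straight')
env.line_to(tcp(LANE,lanep(.028,.004)),.12); hit=env.line_to(tcp(LANE,lanep(.028,-.003)),.03,threshold=5); say(hit)
env.grip(.04); env.line_to(tcp(LANE,lanep(.028,.08)),.2)
p,W=look(.52,.12,.33,'wl4')
q=W[masks(p)['cream']&sel(W,(.52,.66),(-.02,.24),(.03,.2))]@LANE-[LX,LS,LZ]; t=q[q[:,2]>.0945]; print(rect(t),q.min(0).round(3),q.max(0).round(3))
```

```text
grip t40.0 tcp [0.5813 0.1216 0.1397] w0.0111 f [-0.7 -0.2  6. ] g59
lift t40.2 tcp [0.581  0.1209 0.1427] w0.0113 f [-0.2 -0.1 -2.2] g59
straight t40.5 tcp [0.5808 0.1246 0.1432] w0.0112 f [-0.   0.1 -1.2] g58
True t41.8 tcp [0.5744 0.0298 0.1198] w0.0113 f [ 0.5 -1.3  3. ] g60
(array([0., 0.]), array([0., 0.]), 0.0) [-0.046 -0.007 -0.003] [0.029 0.048 0.083]
```

Old4 now sits at the stop, spanning y 0–48 mm. Next the lilacs, each set down square with a small gap behind the last one.

```bash
cat >> h.py <<'E'
def lil():
    p,W=look(.50,.2,.33,'wl_%d'%(env.state()['time']*10)); r=[]
    a=sel(W,(.28,.50),(-.02,.42),(.093,.106))&masks(p)['lilac']
    a=cv2.morphologyEx(a.astype(np.uint8),cv2.MORPH_CLOSE,np.ones((3,3))); n,l,s,c=cv2.connectedComponentsWithStats(a)
    for i in range(1,n):
        if s[i,4]>60:
            (cx,cy),(w,h),g=cv2.minAreaRect((W[(l==i)&(W[...,2]>.09)][:,:2]*1000).astype(np.float32))
            if w>h: g-=90
            r.append((cy/1e3,cx/1e3,g)); print('lilac grip',round(cx,1),round(cy,1),'size',round(w,1),round(h,1),'yaw',round(g,1))
    q=(W@LANE-[LX,LS,LZ]); 
    for k in('cream','lilac'):
        m=masks(p)[k]&(abs(q[...,0])<.06)&(q[...,1]>-.03)&(q[...,1]<.27)&(q[...,2]>.027); 
        if m.sum()>50: print('lane',k,np.percentile(q[m],[1,99],axis=0).round(3).tolist())
        t=q[m&(q[...,2]>.0945)]
        if len(t)>30: print('  grip tops',rect(t))
    return sorted(r)
def load(c,slot,gap=.004):
    y,x,g=c; C=Rz(np.radians(g)); o=np.array([x,y,0])+C@[.022,0,0]
    pick(C,o); place(LANE,lanep(.024+.048*slot+gap))
E
python3 - <<'E'
from h import *
r=lil(); load(r[0],1); print(lil())
E
```

```text
lilac grip 374.9 294.7 size 12.4 27.6 yaw 14.0
lilac grip 379.1 206.1 size 27.5 12.3 yaw -10.4
lilac grip 390.1 104.9 size 27.9 12.3 yaw -5.1
lane cream [[-0.045, 0.012, 0.027], [0.017, 0.048, 0.061]]
gripped t46.6 tcp [0.3904 0.105  0.0845] w0.0113 f [0.1 0.3 2.9] g60
up t47.9 tcp [0.3899 0.1049 0.2986] w0.0112 f [ 0.   0.5 -1.8] g60
above t48.7 tcp [0.5768 0.0759 0.2984] w0.0113 f [-0.4  0.8 -1.1] g60
down hit=True off=[ 0.     -0.     -0.0002] t50.9 tcp [0.5773 0.0761 0.1288] w0.0109 f [-0.  -0.7  4.2] g61
clear t52.2 tcp [0.5766 0.0657 0.3001] w0.0397 f [-0.3 -0.2 -0.6] g0
lilac grip 374.8 294.7 size 12.8 27.1 yaw 11.8
lilac grip 379.0 206.1 size 27.7 12.7 yaw -10.0
lane lilac [[-0.026, 0.05, 0.027], [0.023, 0.096, 0.058]]
[(0.20610406494140626, 0.3789932556152344, -9.999244689941406), (0.2946851806640625, 0.37483767700195314, 11.770689010620117)]
```

Run:
```python
from h import *
load((.2061,.379,-10),2); r=lil(); y,x,g=r[0]; load((y,x,(g+13)/2),3); r=lil()
env.goto([.40,.05,.42],tool(Rz(0)))
p,W=look(.60,.20,.36,'fin_l')
q=W@LANE-[LX,LS,LZ]
for k in('cream','lilac'):
    m=masks(p)[k]&(abs(q[...,0])<.06)&(q[...,1]>-.03)&(q[...,1]<.27)&(q[...,2]>.0945); n,l,s,c=cv2.connectedComponentsWithStats(m.astype(np.uint8))
    for i in range(1,n):
        if s[i,4]>60: print(k,rect(q[l==i]))
env.goto([.35,.25,.35],tool(Rz(0)))
a=shot('side','f1')[0];b=shot('scene','f2')[0]; Wb=cloud('scene',np.load('pics/f2.npz')['d'])
cv2.imwrite('pics/v5.png',np.vstack([cv2.resize(b[170:350,110:430],(534,300)),cv2.resize(a[150:390,200:520],(534,300))[:,:]])[:,:,::-1]); say('')
q=(Wb-RO)@RAIL; m=masks(b)['cream']&(q[...,0]<.08)&(q[...,0]>-.05)&(abs(q[...,1])<.12)
for y in(-.08,0,.08):
    t=q[m&(abs(q[...,1]-y)<.035)]; print('bay',y,np.percentile(t,[1,99],axis=0).round(3).tolist())
```

```text
gripped t55.5 tcp [0.3793 0.2063 0.0845] w0.0113 f [-0.1 -0.6  3.1] g59
up t56.8 tcp [0.3788 0.206  0.2984] w0.0111 f [-0.1  0.5 -1.9] g58
above t57.7 tcp [0.5802 0.1229 0.2988] w0.0114 f [-1.2  0.2 -0.4] g58
down hit=True off=[ 0.     -0.     -0.0002] t59.9 tcp [0.5808 0.1229 0.1388] w0.0112 f [-0.4 -1.5  4.9] g59
clear t61.1 tcp [0.5801 0.1125 0.3001] w0.0397 f [ 0.6  0.4 -1. ] g0
lilac grip 375.0 294.5 size 12.6 27.3 yaw 13.5
lane cream [[-0.045, 0.01, 0.027], [0.023, 0.046, 0.061]]
lane lilac [[-0.045, 0.085, 0.027], [0.021, 0.142, 0.099]]
  grip tops (array([-22.5, 120. ]), array([11.7, 26.5]), 2.37)
gripped t64.5 tcp [0.3751 0.2946 0.0843] w0.0112 f [-0.2  0.6  0.6] g61
up t65.7 tcp [0.3749 0.2944 0.2985] w0.0112 f [ 0.2  0.7 -1.6] g60
above t66.7 tcp [0.5835 0.1704 0.2995] w0.0112 f [-0.3 -0.5 -0.8] g60
down hit=True off=[ 0.0001 -0.     -0.0005] t68.8 tcp [0.5844 0.1698 0.1486] w0.0113 f [ 0.5 -0.3  5. ] g61
clear t70.1 tcp [0.5836 0.1594 0.3003] w0.0397 f [ 1.2  0.3 -0.8] g0
lane lilac [[-0.045, 0.093, 0.028], [-0.015, 0.19, 0.099]]
  grip tops (array([-22. , 144.7]), array([72.6, 12.4]), 89.72)
cream (array([-21.9,  24.8]), array([10.7, 26.5]), 2.37)
lilac (array([-22.3, 168. ]), array([11.7, 28.5]), 3.03)
lilac (array([-22.1, 119.9]), array([11.3, 27.8]), 2.18)
lilac (array([-21.9,  72.6]), array([10.1, 27. ]), 2.61)
 t73.6 tcp [0.351  0.2499 0.35  ] w0.0396 f [ 0.5 -0.1 -0.2] g0
bay -0.08 [[0.001, -0.107, 0.069], [0.056, -0.059, 0.172]]
bay 0 [[-0.001, -0.027, 0.07], [0.057, 0.022, 0.172]]
bay 0.08 [[-0.006, 0.054, 0.069], [0.057, 0.103, 0.172]]
```

View pics/v5.png

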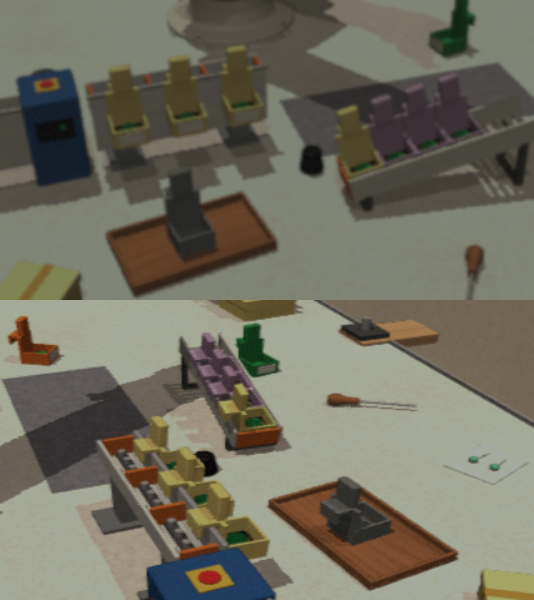

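Everything is in place. Three creams hang in bays 0–2 at (125,110), (182,100) and (240,85), and the empty stands in the tray at (190,215). In the lane the cream is at the stop (355,145), with three lilacs behind it at 48 mm pitch. Handing in.

```bash
python3 -c "
from rig import env
print(env.job_done())"
```

```text
the job is handed in; nothing more can be done
None
```

The changeover is done and handed in (no verdict returned): the only empty present stands upright in the returns tray, the three oldest creams hang in bays 0–2 (oldest in bay 0), and the last cream is at the stop with all three lilacs closed up behind it, after I freed it from a jam partway down the lane.

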